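# Wind a box jig snug

## Robot

A 6-joint arm with a two-finger parallel gripper is mounted at the origin on a cart in front of the work surface, level with it; the furniture and walls round the work are solid. World frame = base frame: x ahead of the robot, y to its left, z up, the work surface at z = 0. Lengths are in m, angles in rad, forces in N, time in s.
With the tool pointing down it reaches from about 0.25 to 0.775 m from the base axis. Payload 4 kg.
Tool frame: the origin (TCP) lies at the centre of the arm's flange, where the gripper is bolted on; the fingertips stand 199 mm ahead of it and the grasp point (between the pads) lies 180 mm ahead of it (robot.tcp_to_tips is the z of the fingertips in the tool frame, in m); z points along the fingers, y is the line along which they close (so a half turn about z gives the same grasp; the last joint's range is limited). The gripper opens to 94 mm and grips with 3 to 60 N. Pads are 16 mm wide; open, the fingers measure 119 mm over their backs; the gripper's body (75 mm by 177 mm) begins 78 mm behind the grasp point.
Start: joints at [1.013, 0.087, 1.371, -0, 1.684, -0.103], TCP at [0.242, 0.494, 0.405] pointing down, gripper open.
Joint ranges: [-3.1, 3.1], [-0.76, 2.03], [0.27, 2.55], [-1.08, 4.22], [0.17, 2.65], [-2.57, 2.57]. Speed limits (rad/s): [2.79, 2.79, 3.14, 3.14, 3.14, 3.14].

## Interface

Orientations are given as [roll, pitch, yaw] about the fixed x, y, z axes, in that order (R = Rz(yaw) Ry(pitch) Rx(roll)).
In Python, from bench import robot gives the robot as it stands.
- The arm moves only by the tool play_rows, never from a script. Its arguments are lists of equal length, an entry for each row: "translation": the shift along the tool's x, y, z scaled (see below), a list of three; "twist": the turn, a rotation vector about the tool's x, y, z scaled (see below), a list of three; "gripper": the opening, from -1 (shut) to 1 (fully open). A call has 1 to 8 rows; each row shifts and turns the commanded pose from where the row before left it, along the tool's axes as they then stand; what a row does not reach is not made up. The controller multiplies each number of a shift by 0.04 m and each number of a turn by 0.1 rad. A row lasts 1/10 s, in which the tool goes at most 50 mm and 8.59 degrees, less where a joint would pass 70% of its speed; a pose out of reach is approached as far as the arm can. A call with a number of a shift or a turn outside -1 to 1 is refused whole. A call with a gripper value outside its range is refused whole. The fingers move at their own pace and stop on an object; the grip force is fixed at half the most. Time passes only in rows, so rows that do not move let the fingers close. It gives the time, the measured TCP pose, the force, the opening and the grip force at its end, in the units of the state.
- robot.get_obs(): the state, without advancing time (a new reading comes with each control period).
- robot.snapshot(name): name is "side" or "top"; returns the picture (384x512x3 uint8, red, green, blue); there is no depth.
- robot.camera_model(name): a dict with "camera_matrix" (3x3 intrinsics, pixels), "k1" (the pictures are not rectified: a ray, as slopes to the right and down, at radius r is drawn at 1 + k1 r^2 times it, then the intrinsics apply), "rvec" (rotation vector, rad) and "tvec" (3), from world to camera coordinates, as OpenCV has them. Camera axes: x right, y down, z forward; pixel columns grow to the right and rows downward; lengths in m; the calibration is good to about 2 mm. A picture is of the moment at which its call begins. camera_model takes no time and is no camera call.
- robot.close_job(): hands the job in; it is judged then, once.
Trained networks look in the newest picture that a camera, given by its name, has taken for a name from the list of things; names that differ only in an ending like _2 or _b are one class to them, and where a whole thing is asked for, a point or a joint stands for the part that bears it (a point fixed in the world has none). Each returns a list of dicts, best first, with "score" (0 to 1); they miss things now and then, are a little off and sometimes report something else, mostly with a low value. They report only what shows in the picture. A call takes as long as a camera call.
- robot.recognise(name, camera): "centre" ([x, y, z] in m, in world coordinates, good to about 4 mm: the middle of the surface that is visible of it).
- robot.spot_point(name, camera): "centre" ([x, y, z] in m, in world coordinates, good to about 4 mm: a listed point, or the origin of a listed thing).
The state is a dict: "time": time; "joint_positions": joint angles; "qvel": joint speeds; "joint_torque": joint torques, N m; "tool_pos": TCP position; "ee_rot": TCP orientation; "wrist_force": force on the tool from outside, world axes, zero at the start; "wrist_torque": the same for the moment, N m; "width": finger opening in m; "finger_force": force on a finger pad.
Only numpy, scipy, OpenCV 4.12 (cv2) and the standard library are available. Lean on these libraries where they do the work, as an engineer would, in place of code of your own. Each camera call takes 0.05 s, during which the arm holds its last target. There are 200 camera calls.

## Task

Two identical box-squaring jigs stand on the bench; one has a boxed unit lying in it, the other is empty. On the jig with the box, wind the handwheel clockwise by its crank grip until the pusher holds the box snug against the fixed fence, then let go. Move the box and the pusher only by means of the handwheel.

Things in the scene. Friction and masses are not known exactly. Their poses are not given: they have to be found in the camera images.
- loaded_jig: the jig with the box in it (an identical empty one stands to its left or right): pale aluminium plate 250x125x12 mm fixed to the bench, fixed fence 46 mm high across its far end, grey housing with a handwheel at its near end. Origin: centre of the plate's underside; x axis from wheel to fence, z up. The vertical wheel axis is at x = -88 mm, y = 0; the fence's inner face at x = 111 mm
- pusher: dark steel plate 14x100x32 mm of that jig, sliding along the jig's x towards the fence, 60 mm for each full clockwise turn of the wheel seen from above. Origin: middle of the face that meets the box, 30 mm above the bench. It starts at x = -39 to -27 mm in the jig's frame; with the box closed up against the fence it stands at 8.5 mm, where the wheel comes up hard
- crank_grip (a point): middle of the upright crank grip on that jig's black spoked handwheel (diameter 102 mm, top 76 mm above the bench): a round sleeve of diameter 18 mm, 77 to 122 mm above the bench, spinning freely on its vertical pin, so that a hand holding it need not turn. The point is 102 mm above the bench, 42 mm from the wheel axis. Winding takes 4 to 5 N; the wheel stays where it is left
- box: grey retail box 103 mm (along the jig) x 119 x 43 mm, 0.2 to 0.3 kg, lying loose on the loaded jig's plate, 2 to 14 mm short of the fence. Origin: centre of its underside; x axis roughly along the jig's x axis

How it is judged:
By the outcome, as a careful person would: the job done as asked, in the order asked, and still so for the second after the job is handed in, with the robot touching nothing.
It also fails if it takes over 40 s, if anything falls off the work surface, if the arm or the gripper's body presses on something with over 40 N, if the wrist force passes 120 N, or if a joint passes its speed limit or range.

## Working session

There is one attempt and no reset: what is moved stays moved. The work goes in short steps, Python scripts to look and compute and a tool call to move; the robot and the scene stay as the last step left them, time stands still between calls to the robot, and variables do not carry over. Pictures are saved under pics/ and viewed, at most 10 in all, crops included, and the job is handed in when it is done.

Besides the shell and the picture viewer there is one more tool, called after ">>>" as a command line: name --argument value ..., lists and objects as JSON in quotes. play_rows: Moves the arm, as the interface text tells. Its arguments: {"type":"object","properties":{"translation":{"type":"array","items":{"type":"array","items":{"type":"number","minimum":-1,"maximum":1}}},"twist":{"type":"array","items":{"type":"array","items":{"type":"number","minimum":-1,"maximum":1}}},"gripper":{"type":"array","items":{"type":"number"}}},"required":["translation","twist","gripper"]}

```bash
mkdir -p pics; python3 - <<'E'
from bench import robot
import cv2
for c in ("top","side"):
    im=robot.snapshot(c); cv2.imwrite(f"pics/{c}0.png",im[:,:,::-1])
    for n in ("crank_grip","pusher","box","loaded_jig"):
        print(c,n,[(d["score"],[round(float(v),4) for v in d["centre"]]) for d in robot.spot_point(n,c)])
o=robot.get_obs(); print({k:(v if isinstance(v,float) else [round(float(x),3) for x in v] if hasattr(v,'__len__') else v) for k,v in o.items()})
E
```

```text
top crank_grip [(0.47, [0.4867, 0.1595, 0.102])]
top pusher [(0.62, [0.5278, 0.1227, 0.026])]
top box [(0.74, [0.6098, 0.1185, 0.0104])]
top loaded_jig [(0.63, [0.5588, 0.1213, 0.0029])]
side crank_grip [(0.65, [0.481, 0.1639, 0.0992])]
side pusher []
side box [(0.65, [0.6119, 0.1186, 0.0174])]
side loaded_jig [(0.96, [0.5656, 0.1206, -0.0025])]
{'time': 0.5, 'joint_positions': [1.013, 0.087, 1.371, -0.0, 1.684, -0.103], 'qvel': [-0.0, 0.001, -0.002, -0.001, -0.0, 0.0], 'joint_torque': [-0.001, -33.962, -30.227, 0.072, 0.024, -0.0], 'tool_pos': [0.242, 0.494, 0.405], 'ee_rot': [3.142, 0.0, 2.687], 'wrist_force': [0.123, 0.258, 0.735], 'wrist_torque': [0.026, 0.052, -0.011], 'finger_force': 0.0, 'width': 0.09351154263287448}
```

View pics/top0.png

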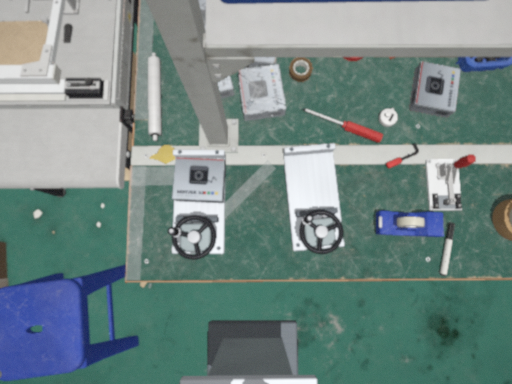

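View pics/side0.png

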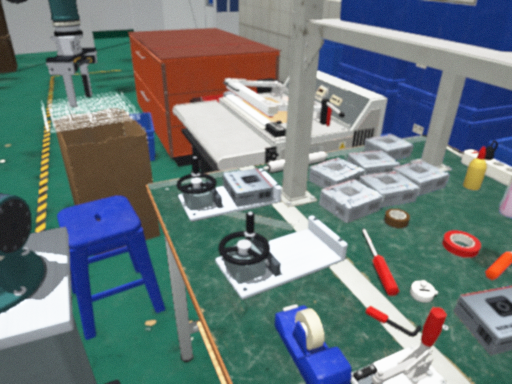

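The top picture shows the loaded jig on the left: plate at px (173–225, 150–252), wheel hub near (193,237), grip near (174,231). A post stands at its far right (220,140). The side view agrees. I'll enlarge the jig for precise pixels.

```bash
cat > h.py <<'E'
import numpy as np, cv2
from bench import robot
def w(c,uv,z):
    m=robot.camera_model(c);K=np.array(m["camera_matrix"],float)
    R=cv2.Rodrigues(np.array(m["rvec"],float))[0];t=np.array(m["tvec"],float).ravel()
    p=cv2.undistortPoints(np.array([[uv]],float),K,np.array([m["k1"],0,0,0,0.]))[0,0] if False else None
    d=(np.linalg.inv(K)@[*uv,1])[:2]; s=d.copy()
    for _ in range(20): s=d/(1+m["k1"]*(s@s))
    r=R.T@np.array([*s,1]); o=-R.T@t
    return o+r*(z-o[2])/r[2]
E
sed -i '/undistortPoints/d' h.py
python3 - <<'E'
import cv2
im=cv2.imread("pics/top0.png")[142:262,160:240]
im=cv2.resize(im,None,fx=5,fy=5,interpolation=cv2.INTER_CUBIC)
cv2.imwrite("pics/crop0.png",im)
from h import *
print(robot.camera_model("top"))
E
```

```text
{'camera_matrix': array([[381.60204925,   0.        , 260.65120294],
       [  0.        , 381.60204925, 192.68109881],
       [  0.        ,   0.        ,   1.        ]]), 'k1': -0.0032371007969368526, 'rvec': array([ 2.13511923, -2.14547638,  0.18121528]), 'tvec': array([-0.02773336,  0.57881493,  0.86191681])}
```

View pics/crop0.png

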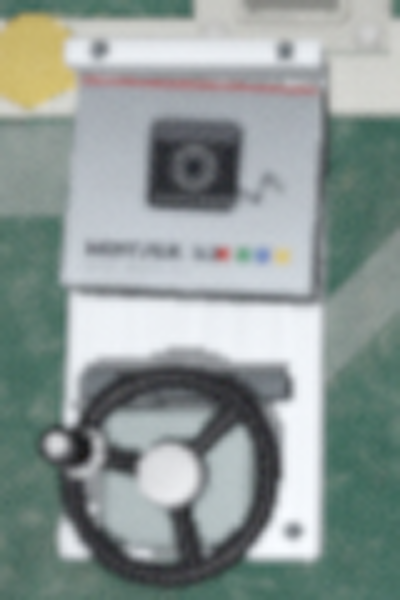

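```bash
python3 - <<'E'
from h import *
def P(n,x,y,z): 
    p=w("top",(x/5+160-.4,y/5+142-.4),z); print(n,p.round(4)); return p
h=P("hub",170,472,.078);g=P("grip",62,445,.122)
nl=P("NL",60,557,.012);nr=P("NR",320,558,.012)
fl=P("FL",65,40,.046);fr=P("FR",325,40,.046)
pl=P("pusL",82,364,.046);pr=P("pusR",290,366,.046)
P("boxFL",80,78,.055);P("boxFR",322,92,.055);P("boxNL",65,285,.055);P("boxNR",312,300,.055)
print("r",np.hypot(*(g-h)[:2]),"ang",np.degrees(np.arctan2(*(g-h)[1::-1])))
n=(nl+nr)/2;f=(fl+fr)/2;print(n,f,f-n,"yaw",np.degrees(np.arctan2(*(f-n)[1::-1])))
E
```

```text
hub [0.4753 0.1215 0.078 ]
grip [0.4848 0.1607 0.122 ]
NL [0.438  0.1846 0.012 ]
NR [0.4369 0.0593 0.012 ]
FL [0.6857 0.1825 0.046 ]
FR [0.6852 0.0564 0.046 ]
pusL [0.5278 0.1695 0.046 ]
pusR [0.5264 0.0714 0.046 ]
boxFL [0.6643 0.1727 0.055 ]
boxFR [0.657  0.0568 0.055 ]
boxNL [0.5642 0.1767 0.055 ]
boxNR [0.5565 0.0605 0.055 ]
r 0.04032900994244927 ang 76.27761322960474
[0.43748501 0.12195392 0.012     ] [0.68543409 0.11946909 0.046     ] [ 0.24794908 -0.00248483  0.034     ] yaw -0.5741728553393494
```

>>> play_rows --translation '[[-0.8,-0.7,0],[-0.8,-0.7,0],[-0.8,-0.7,0],[-0.8,-0.7,0],[-0.8,-0.7,0],[-0.7,-0.8,0],[-0.6,-0.8,0],[0,0,0]]' --twist '[[0,0,-0.91],[0,0,-0.91],[0,0,-0.91],[0,0,-0.91],[0,0,-0.91],[0,0,0],[0,0,0],[0,0,0]]' --gripper '[1,1,1,1,1,1,1,1]'

```text
time: 1.3
tool_pos: [0.4112, 0.2505, 0.4046]
ee_rot: [-3.14, 0.001, 3.135]
wrist_force: [-0.3, -0.1, 0.3]
width: 0.0942
finger_force: 0.0
```

>>> play_rows --translation '[[-0.62,-0.74,0.4],[-0.62,-0.74,0.4],[-0.61,-0.73,0.4],[0,0,0.4],[0,0,0.2],[0,0,0],[0,0,0]]' --twist '[[0,0,0],[0,0,0],[0,0,0],[0,0,0],[0,0,0],[0,0,0],[0,0,0]]' --gripper '[1,1,1,1,1,1,1]'

```text
time: 2.0
tool_pos: [0.4827, 0.1662, 0.3333]
ee_rot: [3.141, 0.001, -3.14]
wrist_force: [-0.1, -0.3, 0.8]
width: 0.0942
finger_force: 0.0
```

```bash
python3 - <<'E'
from h import *
im=robot.snapshot("side"); print(robot.get_obs()["tool_pos"])
cv2.imwrite("pics/side1.png",cv2.resize(im[90:240,120:320,::-1],None,fx=4,fy=4,interpolation=cv2.INTER_CUBIC))
print([(d["score"],np.round(d["centre"],4)) for d in robot.spot_point("crank_grip","side")])
m=robot.camera_model("side")
p=np.array([[.4848,.1617,.122],[.4848,.1617,.077]])
q=cv2.projectPoints(p,m["rvec"],m["tvec"],m["camera_matrix"],np.array([m["k1"],0,0,0]))[0][:,0]
print(q,(q-[120,90])*4)
E
```

```text
[0.48278906 0.16616932 0.33380063]
[(0.4, array([0.4793, 0.1631, 0.1012]))]
[[194.10740959 157.1328394 ]
 [195.15996786 172.85660445]] [[296.42963834 268.5313576 ]
 [300.63987144 331.42641779]]
```

View pics/side1.png

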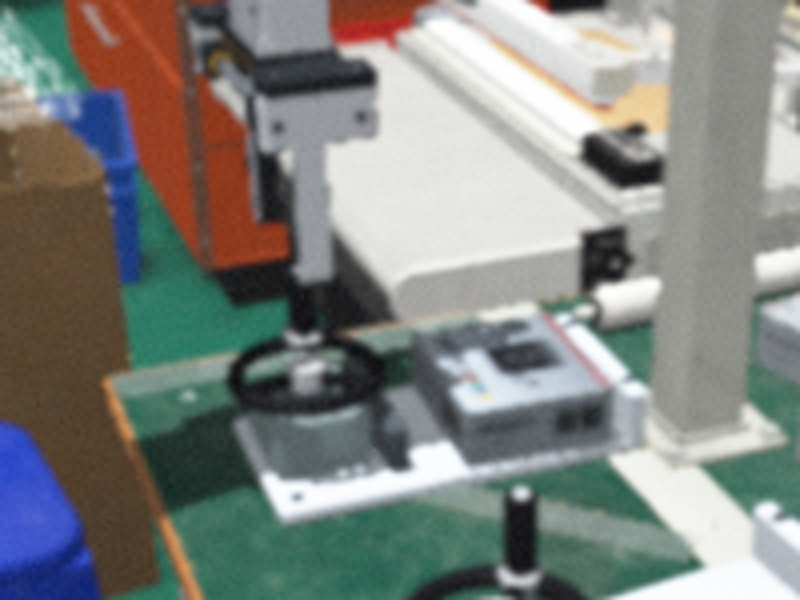

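The crop shows the grip (303, 290–340) directly below the near finger, within a pixel of where my estimate projects. I'm lowering and gripping.

>>> play_rows --translation '[[-0.06,-0.11,0.35],[0,0,0.35],[0,0,0.35],[0,0,0.22],[0,0,0],[0,0,0]]' --twist '[[0,0,0],[0,0,0],[0,0,0],[0,0,0],[0,0,0],[0,0,0]]' --gripper '[1,1,1,1,1,1]'

```text
time: 2.7
tool_pos: [0.4855, 0.1609, 0.2815]
ee_rot: [-3.142, -0.001, -3.141]
wrist_force: [-0.4, -0.1, -0.5]
width: 0.0938
finger_force: 0.0
```

>>> play_rows --translation '[[0,0,0],[0,0,0],[0,0,0],[0,0,0],[0,0,0],[0,0,0],[0,0,0],[0,0,0]]' --twist '[[0,0,0],[0,0,0],[0,0,0],[0,0,0],[0,0,0],[0,0,0],[0,0,0],[0,0,0]]' --gripper '[-1,-1,-1,-1,-1,-1,-1,-1]'

```text
time: 3.5
tool_pos: [0.4854, 0.1609, 0.2819]
ee_rot: [3.142, -0.0, -3.141]
wrist_force: [-0.3, -1.0, 0.1]
width: 0.0334
finger_force: 0.0
```

>>> play_rows --translation '[[0,0,0],[0,0,0],[0,0,0],[0,0,0],[0,0,0]]' --twist '[[0,0,0],[0,0,0],[0,0,0],[0,0,0],[0,0,0]]' --gripper '[-1,-1,-1,-1,-1]'

```text
time: 4.0
tool_pos: [0.4854, 0.1614, 0.2819]
ee_rot: [3.14, 0.0, -3.141]
wrist_force: [0.6, 4.5, -0.7]
width: 0.0173
finger_force: 30.0
```

```bash
cat > arc.py <<'E'
import numpy as np,sys
# usage: cx cy x y dstep n : steps in tool units (tool x=-X, y=+Y)
cx,cy,x,y,st,n=map(float,sys.argv[1:7]);n=int(n)
a=np.arctan2(y-cy,x-cx);print("ang",np.degrees(a),"r",np.hypot(x-cx,y-cy))
A=a-np.radians(st)*np.arange(1,n+1)
p=np.c_[cx+.042*np.cos(A),cy+.042*np.sin(A)]
d=np.diff(np.vstack([[x,y],p]),axis=0)/.04
for ang,q,e in zip(np.degrees(A),p,d):print(round(ang,1),q.round(4),[round(-e[0],2),round(e[1],2)])
E
python3 arc.py .4745 .1215 .4854 .1610 12 24
```

```text
ang 74.57319069072123 r 0.04097633463354185
62.6 [0.4938 0.1588] [np.float64(-0.21), np.float64(-0.06)]
50.6 [0.5012 0.1539] [np.float64(-0.18), np.float64(-0.12)]
38.6 [0.5073 0.1477] [np.float64(-0.15), np.float64(-0.16)]
26.6 [0.5121 0.1403] [np.float64(-0.12), np.float64(-0.18)]
14.6 [0.5151 0.1321] [np.float64(-0.08), np.float64(-0.21)]
2.6 [0.5165 0.1234] [np.float64(-0.03), np.float64(-0.22)]
-9.4 [0.5159 0.1146] [np.float64(0.01), np.float64(-0.22)]
-21.4 [0.5136 0.1062] [np.float64(0.06), np.float64(-0.21)]
-33.4 [0.5096 0.0984] [np.float64(0.1), np.float64(-0.19)]
-45.4 [0.504  0.0916] [np.float64(0.14), np.float64(-0.17)]
-57.4 [0.4971 0.0861] [np.float64(0.17), np.float64(-0.14)]
-69.4 [0.4893 0.0822] [np.float64(0.2), np.float64(-0.1)]
-81.4 [0.4808 0.08  ] [np.float64(0.21), np.float64(-0.06)]
-93.4 [0.472  0.0796] [np.float64(0.22), np.float64(-0.01)]
-105.4 [0.4633 0.081 ] [np.float64(0.22), np.float64(0.04)]
-117.4 [0.4552 0.0842] [np.float64(0.2), np.float64(0.08)]
-129.4 [0.4478 0.0891] [np.float64(0.18), np.float64(0.12)]
-141.4 [0.4417 0.0953] [np.float64(0.15), np.float64(0.16)]
-153.4 [0.4369 0.1027] [np.float64(0.12), np.float64(0.18)]
-165.4 [0.4339 0.1109] [np.float64(0.08), np.float64(0.21)]
-177.4 [0.4325 0.1196] [np.float64(0.03), np.float64(0.22)]
-189.4 [0.4331 0.1284] [np.float64(-0.01), np.float64(0.22)]
-201.4 [0.4354 0.1368] [np.float64(-0.06), np.float64(0.21)]
-213.4 [0.4394 0.1446] [np.float64(-0.1), np.float64(0.19)]
```

>>> play_rows --translation '[[-0.2,-0.06,0],[-0.18,-0.12,0],[-0.15,-0.16,0],[0,0,0]]' --twist '[[0,0,0],[0,0,0],[0,0,0],[0,0,0]]' --gripper '[-1,-1,-1,-1]'

```text
time: 4.4
tool_pos: [0.5071, 0.1474, 0.2819]
ee_rot: [3.14, 0.0, 3.141]
wrist_force: [0.6, 4.0, -1.2]
width: 0.0178
finger_force: 30.0
```

>>> play_rows --translation '[[-0.12,-0.18,0],[-0.08,-0.21,0],[-0.03,-0.22,0],[0.01,-0.22,0],[0,0,0]]' --twist '[[0,0,0],[0,0,0],[0,0,0],[0,0,0],[0,0,0]]' --gripper '[-1,-1,-1,-1,-1]'

```text
time: 4.9
tool_pos: [0.5156, 0.1136, 0.2819]
ee_rot: [-3.141, 0.001, 3.141]
wrist_force: [1.9, 1.3, -0.6]
width: 0.0174
finger_force: 30.0
```

>>> play_rows --translation '[[0.06,-0.21,0],[0.1,-0.19,0],[0.14,-0.17,0],[0.17,-0.14,0],[0.2,-0.1,0],[0,0,0]]' --twist '[[0,0,0],[0,0,0],[0,0,0],[0,0,0],[0,0,0],[0,0,0]]' --gripper '[-1,-1,-1,-1,-1,-1]'

```text
time: 5.5
tool_pos: [0.4883, 0.0815, 0.2819]
ee_rot: [-3.141, 0.0, 3.141]
wrist_force: [0.6, 1.8, -1.3]
width: 0.0174
finger_force: 30.0
```

>>> play_rows --translation '[[0.21,-0.06,0],[0.22,-0.01,0],[0.22,0.04,0],[0.2,0.08,0],[0.18,0.12,0],[0,0,0]]' --twist '[[0,0,0],[0,0,0],[0,0,0],[0,0,0],[0,0,0],[0,0,0]]' --gripper '[-1,-1,-1,-1,-1,-1]'

```text
time: 6.1
tool_pos: [0.4477, 0.0886, 0.2819]
ee_rot: [-3.141, 0.003, -3.141]
wrist_force: [4.6, 1.2, -3.7]
width: 0.0173
finger_force: 30.0
```

```bash
python3 - <<'E'
from h import *
im=robot.snapshot("side"); print(robot.get_obs()["tool_pos"],robot.get_obs()["wrist_force"])
cv2.imwrite("pics/side2.png",cv2.resize(im[140:230,160:300,::-1],None,fx=5,fy=5,interpolation=cv2.INTER_CUBIC))
E
```

```text
[0.4477572  0.08856228 0.28190976] [ 4.57271251  1.45627237 -2.97882699]
```

View pics/side2.png

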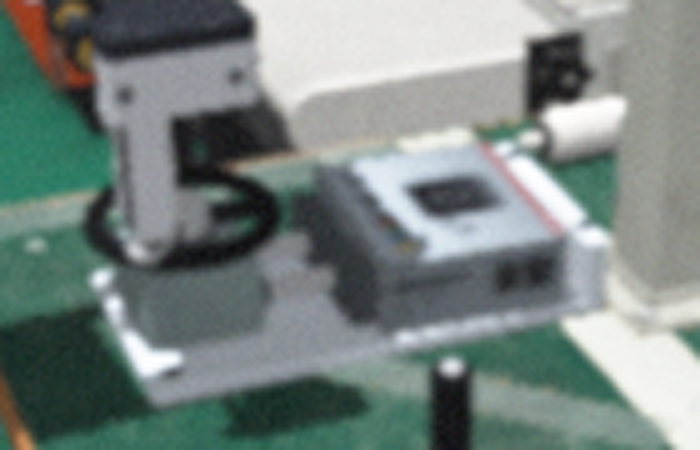

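The pusher (350,280 in the crop) has advanced to the box, which sits near the fence (590,260). I'm continuing in smaller steps, watching the force.

>>> play_rows --translation '[[0.15,0.16,0],[0.12,0.18,0],[0,0,0]]' --twist '[[0,0,0],[0,0,0],[0,0,0]]' --gripper '[-1,-1,-1]'

```text
time: 6.45
tool_pos: [0.4371, 0.1018, 0.2819]
ee_rot: [-3.139, 0.002, -3.141]
wrist_force: [4.4, -1.3, -3.9]
width: 0.0172
finger_force: 30.0
```

>>> play_rows --translation '[[0.08,0.21,0],[0,0,0]]' --twist '[[0,0,0],[0,0,0]]' --gripper '[-1,-1]'

```text
time: 6.65
tool_pos: [0.4339, 0.11, 0.2819]
ee_rot: [-3.138, 0.002, -3.141]
wrist_force: [5.0, -1.8, -3.2]
width: 0.0174
finger_force: 30.0
```

>>> play_rows --translation '[[0.02,0.11,0],[0,0,0]]' --twist '[[0,0,0],[0,0,0]]' --gripper '[-1,-1]'

```text
time: 6.85
tool_pos: [0.4331, 0.1141, 0.2819]
ee_rot: [-3.138, 0.001, -3.142]
wrist_force: [4.4, -2.6, -3.2]
width: 0.0178
finger_force: 30.0
```

>>> play_rows --translation '[[0.01,0.11,0],[0,0,0]]' --twist '[[0,0,0],[0,0,0]]' --gripper '[-1,-1]'

```text
time: 7.05
tool_pos: [0.4326, 0.1186, 0.2819]
ee_rot: [-3.139, 0.0, -3.142]
wrist_force: [3.3, -3.9, -2.8]
width: 0.0175
finger_force: 30.0
```

>>> play_rows --translation '[[0,0.1,0],[0,0,0]]' --twist '[[0,0,0],[0,0,0]]' --gripper '[-1,-1]'

```text
time: 7.25
tool_pos: [0.4325, 0.1226, 0.2819]
ee_rot: [-3.139, 0.0, -3.142]
wrist_force: [3.6, -3.2, -1.8]
width: 0.0176
finger_force: 30.0
```

>>> play_rows --translation '[[-0.01,0.08,0],[0,0,0]]' --twist '[[0,0,0],[0,0,0]]' --gripper '[-1,-1]'

```text
time: 7.45
tool_pos: [0.4328, 0.1258, 0.2819]
ee_rot: [-3.139, -0.0, -3.142]
wrist_force: [2.7, -4.2, -2.5]
width: 0.0178
finger_force: 30.0
```

>>> play_rows --translation '[[-0.02,0.08,0],[0,0,0]]' --twist '[[0,0,0],[0,0,0]]' --gripper '[-1,-1]'

```text
time: 7.65
tool_pos: [0.4334, 0.1291, 0.2819]
ee_rot: [-3.14, -0.001, -3.141]
wrist_force: [1.6, -5.1, -0.0]
width: 0.0173
finger_force: 30.0
```

>>> play_rows --translation '[[-0.02,0.08,0],[0,0,0]]' --twist '[[0,0,0],[0,0,0]]' --gripper '[-1,-1]'

```text
time: 7.85
tool_pos: [0.4341, 0.1325, 0.2819]
ee_rot: [-3.14, -0.001, -3.141]
wrist_force: [2.7, -4.0, -0.8]
width: 0.0174
finger_force: 30.0
```

>>> play_rows --translation '[[-0.03,0.08,0],[0,0,0]]' --twist '[[0,0,0],[0,0,0]]' --gripper '[-1,-1]'

```text
time: 8.05
tool_pos: [0.4352, 0.1355, 0.2819]
ee_rot: [-3.139, -0.002, -3.141]
wrist_force: [0.4, -5.3, 0.8]
width: 0.0175
finger_force: 30.0
```

>>> play_rows --translation '[[-0.03,0.07,0],[0,0,0]]' --twist '[[0,0,0],[0,0,0]]' --gripper '[-1,-1]'

```text
time: 8.25
tool_pos: [0.4359, 0.1369, 0.2818]
ee_rot: [-3.134, -0.004, 3.141]
wrist_force: [-2.4, -11.7, 2.9]
width: 0.0177
finger_force: 30.0
```

>>> play_rows --translation '[[-0.02,0.05,0],[0,0,0]]' --twist '[[0,0,0],[0,0,0]]' --gripper '[-1,-1]'

```text
time: 8.45
tool_pos: [0.4363, 0.1379, 0.2818]
ee_rot: [-3.13, -0.006, 3.141]
wrist_force: [-4.4, -16.9, 4.8]
width: 0.0173
finger_force: 30.0
```

```bash
python3 - <<'E'
from h import *
im=robot.snapshot("side"); print(robot.get_obs()["tool_pos"],robot.get_obs()["wrist_force"])
cv2.imwrite("pics/side3.png",cv2.resize(im[140:230,160:300,::-1],None,fx=5,fy=5,interpolation=cv2.INTER_CUBIC))
E
```

```text
[0.43630385 0.13787401 0.2817839 ] [ -4.0269706  -17.22943544   5.58129302]
```

View pics/side3.png

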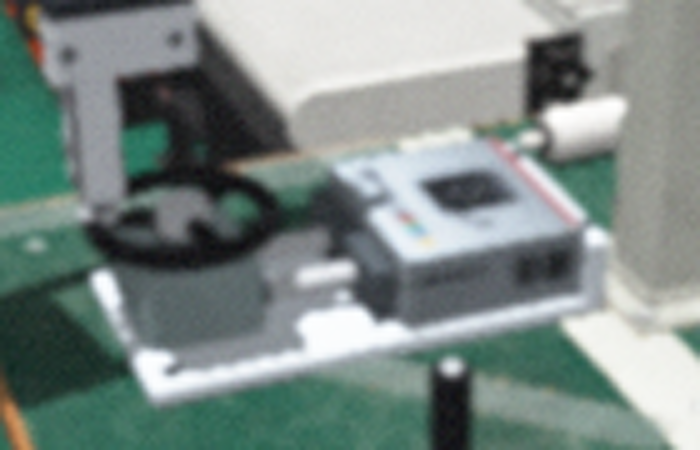

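The box is now flush against the fence with the pusher on it, and the wheel is at its hard stop. I'm easing off slightly and releasing.

>>> play_rows --translation '[[0.01,-0.05,0],[0,0,0],[0,0,0],[0,0,0],[0,0,0],[0,0,0],[0,0,0],[0,0,0]]' --twist '[[0,0,0],[0,0,0],[0,0,0],[0,0,0],[0,0,0],[0,0,0],[0,0,0],[0,0,0]]' --gripper '[-1,-1,0.5,0.5,0.5,0.5,0.5,0.5]'

```text
time: 9.3
tool_pos: [0.437, 0.1391, 0.2819]
ee_rot: [3.141, -0.0, -3.141]
wrist_force: [-0.2, -0.3, -0.0]
width: 0.0621
finger_force: 0.0
```

>>> play_rows --translation '[[0,0,-0.4],[0,0,-0.6],[0,0,-0.8],[0,0,-0.8],[0,0,-0.8],[0,0,0],[0,0,0]]' --twist '[[0,0,0],[0,0,0],[0,0,0],[0,0,0],[0,0,0],[0,0,0],[0,0,0]]' --gripper '[0.5,0.5,0.5,0.5,0.5,0.5,0.5]'

```text
time: 10.0
tool_pos: [0.4371, 0.139, 0.4182]
ee_rot: [3.141, 0.001, -3.141]
wrist_force: [0.7, 0.4, 0.1]
width: 0.0705
finger_force: 0.0
```

```bash
python3 - <<'E'
from h import *
im=robot.snapshot("side"); print(robot.get_obs()["tool_pos"],robot.get_obs()["wrist_force"])
cv2.imwrite("pics/side4.png",cv2.resize(im[140:230,160:300,::-1],None,fx=5,fy=5,interpolation=cv2.INTER_CUBIC))
E
```

```text
[0.43689607 0.13890223 0.41684757] [-0.74212274  0.28611515  0.4955074 ]
```

View pics/side4.png

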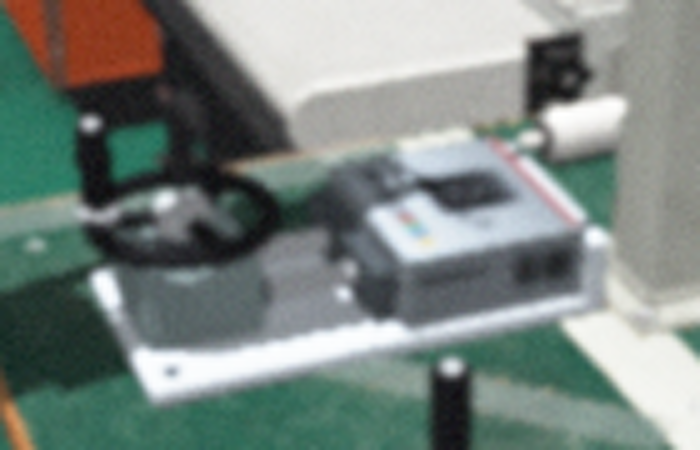

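The gripper is clear. The box is still against the fence (590,240), the pusher is against the box (370,280), and the grip stands free (90,160). I'm handing in.

```bash
python3 -c "
from bench import robot
print(robot.close_job())"
```

```text
the job is handed in; nothing more can be done
None
```

I wound the loaded jig's handwheel clockwise by its grip to the hard stop, so the pusher holds the box against the fence; I then let go, backed the arm clear, and handed the job in at about 10 s (no verdict was returned).

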